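# Refit the boot trolley's wheel and snap its hub cap on

## Task

Refit the boot trolley's wheel on the upright stub axle: slide the wheel all the way down onto the axle's shoulder, then the steel spacer collar down onto the wheel's hub. Then push the grey hub cap, open side down, onto the split end of the axle until it clicks, and keep pressing after the click until it sits flat on the collar. Finish while holding: end with the gripper still bearing firmly down on the cap, not letting go or easing off, and leave everything else on the shelf where it is.

Things in the scene. Friction and masses are not known exactly. Their poses are not given: they have to be found in the camera images.
- bracket: Immovable wheel bracket: dark steel plate 110 x 80 mm on a plywood board 150 x 120 x 12 mm, plate and screw heads at most 22 mm above the shelf; in the middle a round boss 28 mm across, from which a grey stub axle stands straight up. Origin: centre of the board's underside, on the axle's line; z up, x along the board's long side.
- axle_shoulder (a point): Centre of the boss's flat top, 34 mm above the shelf, on the axle's line: the wheel's hub rests here. Axes as the bracket. The axle's 16 mm thick shaft reaches from here 36 mm up; above it the axle is split into four springy grey prongs. When fully on, the collar's underside is 28 mm and the cap's underside 38 mm above this point.
- axle_tip (a point): Top of the split prongs, 50 mm above the shoulder. From the tip (10 mm across) they widen to barbs 15.2 mm across 6 mm lower; the neck below is 9.6 mm. A cap pushed straight on meets them about 3 mm below the tip, the push rises to about 8 N (6 to 11) some 6 mm below the tip, then drops suddenly (the click); 12 mm below the tip the collar stops the cap.
- wheel: Loose trolley wheel lying flat: black rubber tyre 64 mm across and 24 mm wide on a grey plastic rim, with a hub 30 mm across and 28 mm long that stands 2 mm proud of the tyre on both faces; bore 18 mm right through. Both faces alike, about 110 g. Origin: centre of the hub's lower face; z along the bore, up.
- spacer: Loose plain steel collar lying flat: 32 mm across, bore 18 mm, 10 mm high, about 30 g. Origin: centre of its underside; z along the bore, up.
- hub_cap: Loose grey plastic hub cap, ribbed, round, 38 mm across, 20 mm high, closed domed top, lying open side down, 22 g. Its flat underside has a mouth 12.4 mm across with a 3 mm thick lip that the barbs snap over; hollow inside (21 mm wide, up to 16 mm above the underside). Origin: centre of the underside; z up. Clicked on, it still has 1.7 mm of lift: only a push keeps it on the collar.
- headlamp: Silver headlamp without strap, about 74 mm wide, 57 deep and 47 tall. Not needed: leave it where it lies. Origin: underside centre.
- pole_basket: Red ski pole basket, a spoked ring 90 mm across with a 22 mm tall hub. Not needed: leave it where it lies. Origin: underside centre.
- ice_scraper: Grey plastic ice scraper lying flat, about 205 mm long, blade 95 mm wide, 19 mm high. Not needed: leave it where it lies. Origin: underside centre.
- boot_tree: Wooden boot tree lying down, about 275 mm long, 66 mm wide and high. Not needed: leave it where it lies. Origin: underside centre.
- wax_tin: Round aluminium wax tin, 62 mm across, 22 mm high. Not needed: leave it where it lies. Origin: underside centre.
- screwdriver: Black-handled screwdriver lying on the shelf, about 200 mm long. Not needed: leave it where it lies. Origin: underside centre.
Things that resemble listed ones, but are neither listed nor needed, are in the scene too. What is shaped like the wheel but turquoise or yellow is not meant.

How it is judged:
On the way, in this order (a step that is already met when the one before it is completed fails the run):
1. the wheel is down on the axle's shoulder (z of wheel in the frame of axle_shoulder between -0.002 and 0.002 m and horizontal distance between wheel and axle_shoulder below 0.003 m and angle between wheel's own z axis and vertical below 0.06 rad), for 0.2 s.
2. the spacer collar is down on the wheel's hub, on the axle (all of step 1 and z of spacer in the frame of axle_shoulder between 0.026 and 0.03 m and horizontal distance between spacer and axle_shoulder below 0.003 m and angle between spacer's own z axis and vertical below 0.06 rad), for 0.2 s.
3. the hub cap has clicked past the barbs (all of step 2 and z of hub_cap in the frame of axle_shoulder between 0.035 and 0.041 m and horizontal distance between hub_cap and axle_shoulder below 0.003 m and angle between hub_cap's own z axis and vertical below 0.06 rad), for 0.1 s.
At the end, for the whole second after the job is handed in: The wheel's hub lies on the axle's shoulder, the collar on the hub and the cap, clicked on, flat on the collar (each within 2 mm in height, 3 mm sideways and 0.06 rad of upright), and the gripper still presses on the cap so that it bears on the collar with more than 3 N (all of step 2 and z of hub_cap in the frame of axle_shoulder between 0.036 and 0.04 m and horizontal distance between hub_cap and axle_shoulder below 0.003 m and angle between hub_cap's own z axis and vertical below 0.06 rad and contact force between hub_cap and spacer above 3 N and contact force between the fingers and hub_cap above 2 N and linear speed of hub_cap below 0.02 m/s); the arm keeps its last pose, push and grip.
It fails at once if one of the other loose things on the shelf is pushed more than 30 mm away (distance of any of headlamp, pole_basket, ice_scraper, boot_tree, wax_tin, screwdriver from where it was at the start of the episode above 0.03 m).
It also fails if it takes over 67 s, if anything falls off the work surface, if the arm or the gripper's body presses on something with over 40 N, if the wrist force passes 120 N, or if a joint passes its speed limit or range.

## Robot

A 6-joint arm with a two-finger parallel gripper is mounted at the origin on the work surface. World frame = base frame: x ahead of the robot, y to its left, z up, the work surface at z = 0. Lengths are in m, angles in rad, forces in N, time in s.
With the tool pointing down it reaches from about 0.275 to 0.875 m from the base axis. Payload 12.5 kg.
Tool frame: the origin (TCP) lies on the mounting face of the last link; the fingertips stand manip.nose_length ahead of it and the grasp point (between the pads) lies 155 mm ahead of it (manip.nose_length is the distance from the TCP to the fingertips, in m); z points along the fingers, y is the direction in which the jaws open and shut (so a half turn about z gives the same grasp; the last joint's range is limited). The gripper opens to 85 mm and grips with 20 to 120 N. Pads are 22 mm wide; open, the fingers measure 114 mm over their backs; the gripper's body (76 mm by 85 mm) begins 54 mm behind the grasp point. The pads swing forward as they close: fully open they stand 13 mm farther back than shut.
Start: joints at [-1.41, 0.351, 1.652, -0, 1.139, -0.085], TCP at [0.134, -0.533, 0.405] pointing down, gripper open.
Joint ranges: [-2.75, 2.75], [-0.79, 2.1], [0.01, 2.65], [-1.57, 4.71], [0.07, 3.14], [-2.87, 2.87]. Speed limits (rad/s): [2.22, 2.22, 2.79, 3.14, 3.14, 3.14].

## Interface

Orientations are given as a rotation vector (axis times angle).
In Python, from plant import manip gives the robot as it stands.
- The arm moves only by the tool step_arm, never from a script. Its arguments are lists of equal length, an entry for each row: "rotation": the turn, a rotation vector about the world's x, y, z in units of 2 rad (1.0 is 2 rad), a list of three; "xyz": the shift along the world's x, y, z in units of 80 cm (1.0 is 80 cm), a list of three; "fingers": the gripper's target within -1 to 1 (fully open at 1, half-way at 0, shut at -1). A call has 1 to 20 rows; each row is the pose to reach, as a shift and turn from the pose commanded when the call began; what a row does not reach only later rows make up. A row lasts 1/8 s, in which the tool goes at most 62.5 mm and 10.7 degrees, less where a joint would pass 70% of its speed; a pose out of reach is approached as far as the arm can. A call with a number of a shift or a turn outside -1 to 1 is refused whole. A call with a gripper value outside its range is refused whole. The fingers move at their own pace and stop on an object; "grip_force" is the grip in N (left out, the last holds). Time passes only in rows, so rows that repeat a pose let the fingers close. It gives the time, the measured TCP pose, the force and the opening at its end, in the units of the state.
- manip.sense(): the state, without advancing time (a new reading comes with each control period).
- manip.get_image(name): name is "scene" or "top"; returns the picture (400x640x3 uint8, red, green, blue); there is no depth.
- manip.camera_info(name): a dict with "camera_matrix" (3x3 intrinsics, pixels), "extrinsics" (4x4, takes a point from camera to world coordinates). Camera axes: x right, y up, looking along -z (the intrinsics and any distortion apply to the point x, -y, -z); pixel columns grow to the right and rows downward; lengths in m; the calibration is good to about 2 mm. A picture is of the moment at which its call begins. camera_info takes no time and is no camera call.
- manip.finish_job(): hands the job in, once; it reports no verdict.
Trained networks look in the newest picture that a camera, given by its name, has taken for a name from the list of things; names that differ only in an ending like _2 or _b are one class to them, and where a whole thing is asked for, a point or a joint stands for the part that bears it (a point fixed in the world has none). Each returns a list of dicts, best first, with "confidence" (0 to 1); they miss things now and then, are a little off and sometimes report something else, mostly with a low value. They report only what shows in the picture. A call takes as long as a camera call. They do not tell look-alikes from the thing itself.
- manip.find_in(camera, name): "location" ([x, y, z] in m, in the coordinates of the camera as it stood for that picture, good to about 4 mm: the middle of the surface that is visible of it).
- manip.masks_of(camera, name): "mask" (400x640 bool, what is visible of it).
- manip.landmark_of(camera, name): "location" ([x, y, z] in m, in the coordinates of the camera as it stood for that picture, good to about 4 mm: a listed point, or the origin of a listed thing).
The state is a dict: "time": time; "joint_positions": joint angles; "dq": joint speeds; "effort": joint torques, N m; "tcp_pos": TCP position; "orientation": TCP orientation; "wrist_force": force on the tool from outside, world axes, zero at the start; "wrist_torque": the same for the moment, N m; "gripper_width": finger opening in m.
Only numpy, scipy, OpenCV 4.12 (cv2) and the standard library are available. Lean on these libraries where they do the work, as an engineer would, in place of code of your own. Each camera call takes 0.05 s, during which the arm holds its last target.

## Working session

There is one attempt and no reset: what is moved stays moved. The work goes in short steps, Python scripts to look and compute and a tool call to move; the robot and the scene stay as the last step left them, time stands still between calls to the robot, and variables do not carry over. Pictures are saved under pics/ and viewed, and the job is handed in when it is done.

Besides the shell and the picture viewer there is one more tool, called by a JSON object that holds its "method" and its "body". step_arm: Moves the arm, as the interface text tells. Its arguments: {"type":"object","properties":{"rotation":{"type":"array","items":{"type":"array","items":{"type":"number","minimum":-1,"maximum":1}}},"xyz":{"type":"array","items":{"type":"array","items":{"type":"number","minimum":-1,"maximum":1}}},"fingers":{"type":"array","items":{"type":"number"}},"grip_force":{"type":"number"}},"required":["rotation","xyz","fingers"]}

```bash
ls; mkdir -p pics; python3 - <<'E'
from plant import manip
import cv2,numpy as np
s=manip.sense(); print({k:np.round(v,3).tolist() for k,v in s.items()}, manip.nose_length)
for n in("scene","top"):
    im=manip.get_image(n); cv2.imwrite(f"pics/{n}0.png",im[:,:,::-1])
    c=manip.camera_info(n); print(n,np.round(c["camera_matrix"],1).tolist(),np.round(c["extrinsics"],3).tolist(),[k for k in c])
E
```

```text
pics
{'time': 0.0, 'joint_positions': [-1.41, 0.351, 1.652, -0.0, 1.139, -0.085], 'dq': [0.0, 0.001, -0.001, 0.0, -0.0, -0.001], 'effort': [-0.001, -50.61, -29.141, -0.0, 0.004, 0.0], 'tcp_pos': [0.134, -0.533, 0.404], 'orientation': [-3.117, -0.385, 0.0], 'wrist_force': [0.156, -0.354, -0.435], 'wrist_torque': [-0.034, -0.013, -0.009], 'gripper_width': 0.086} 0.1734
scene [[516.1, 0.0, 321.7], [0.0, 516.1, 207.4], [0.0, 0.0, 1.0]] [[0.585, -0.64, 0.497, 1.359], [0.811, 0.461, -0.36, -0.548], [0.001, 0.614, 0.789, 1.323], [0.0, 0.0, 0.0, 1.0]] ['camera_matrix', 'extrinsics']
top [[497.3, 0.0, 322.8], [0.0, 497.3, 204.8], [0.0, 0.0, 1.0]] [[-0.012, 0.996, -0.088, 0.418], [-1.0, -0.011, 0.009, 0.032], [0.008, 0.088, 0.996, 1.993], [0.0, 0.0, 0.0, 1.0]] ['camera_matrix', 'extrinsics']
```

View pics/scene0.png

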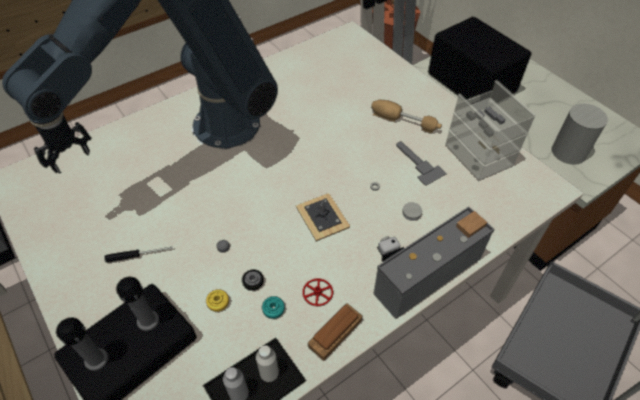

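View pics/top0.png

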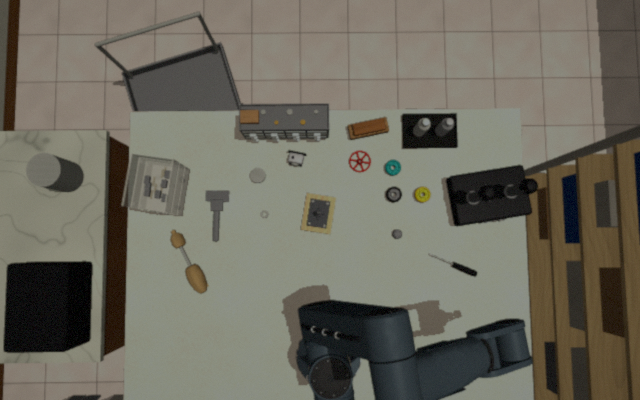

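```bash
cat > h.py <<'E'
from plant import manip
import numpy as np, cv2
def w(cam,p):
    T=np.array(manip.camera_info(cam)["extrinsics"]); return T[:3,:3]@np.array(p)+T[:3,3]
def px(cam,P):
    c=manip.camera_info(cam);T=np.array(c["extrinsics"]);K=np.array(c["camera_matrix"])
    q=T[:3,:3].T@(np.array(P)-T[:3,3]); q=q*[1,-1,-1]; u=K@q; return u[:2]/u[2]
def ray(cam,uv,z):
    c=manip.camera_info(cam);T=np.array(c["extrinsics"]);K=np.array(c["camera_matrix"])
    d=np.linalg.solve(K,[uv[0],uv[1],1])*[1,-1,-1]; d=T[:3,:3]@d
    return T[:3,3]+d*(z-T[2,3])/d[2]
E
python3 - <<'E'
from h import *
for cam in("scene","top"):
  for n in("axle_tip","axle_shoulder","bracket","wheel","spacer","hub_cap"):
    for r in manip.landmark_of(cam,n)[:4]:
        p=w(cam,r["location"]); print(cam,n,round(r["confidence"],2),np.round(p,4),np.round(px(cam,p)))
E
```

```text
scene axle_tip 0.96 [0.5601 0.0305 0.0807] [322. 202.]
scene axle_shoulder 0.85 [0.5586 0.0349 0.0363] [323. 210.]
scene bracket 0.88 [ 5.561e-01  3.660e-02 -1.000e-04] [323. 216.]
scene wheel 0.92 [ 0.63   -0.3839  0.0018] [218. 302.]
scene wheel 0.82 [ 0.6322 -0.2692 -0.0015] [253. 282.]
scene wheel 0.73 [ 7.454e-01 -2.673e-01  7.000e-04] [274. 310.]
scene spacer 0.49 [0.5584 0.2491 0.0023] [374. 187.]
scene hub_cap 0.47 [ 0.4704 -0.2829  0.0034] [222. 246.]
top axle_tip 0.79 [0.5647 0.0332 0.0867] [318. 210.]
top axle_shoulder 0.98 [0.559  0.037  0.0347] [317. 213.]
top axle_shoulder 0.71 [0.5614 0.0319 0.0862] [318. 211.]
top axle_shoulder 0.48 [ 0.7669 -0.1339  0.0008] [359. 162.]
top bracket 0.78 [0.5562 0.0328 0.0006] [318. 214.]
top wheel 0.62 [ 0.7379 -0.267   0.0019] [392. 168.]
top wheel 0.52 [ 0.6341 -0.27   -0.0007] [393. 194.]
top wheel 0.46 [ 0.6312 -0.3855 -0.0018] [421. 194.]
top spacer 0.41 [ 0.766  -0.1331  0.0018] [359. 162.]
top spacer 0.37 [0.5597 0.2506 0.0029] [264. 214.]
```

```bash
python3 - <<'E'
from h import *
im={c:manip.get_image(c)[:,:,::-1] for c in("scene","top")}
def crop(c,x,y,r,s): return cv2.resize(im[c][y-r:y+r,x-r:x+r],(s,s),interpolation=cv2.INTER_CUBIC)
a=np.hstack([crop("scene",245,285,50,400),crop("top",400,190,50,400)])
b=np.hstack([crop("scene",375,187,15,200),crop("scene",222,246,15,200),crop("top",264,214,15,200),crop("top",397,233,15,200)])
cv2.imwrite("pics/crop0.png",np.vstack([a,b]))
cv2.imwrite("pics/crop1.png",np.hstack([crop("scene",323,212,30,400),crop("top",318,213,30,400)]))
E
```

```text
(no output)
```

View pics/crop0.png

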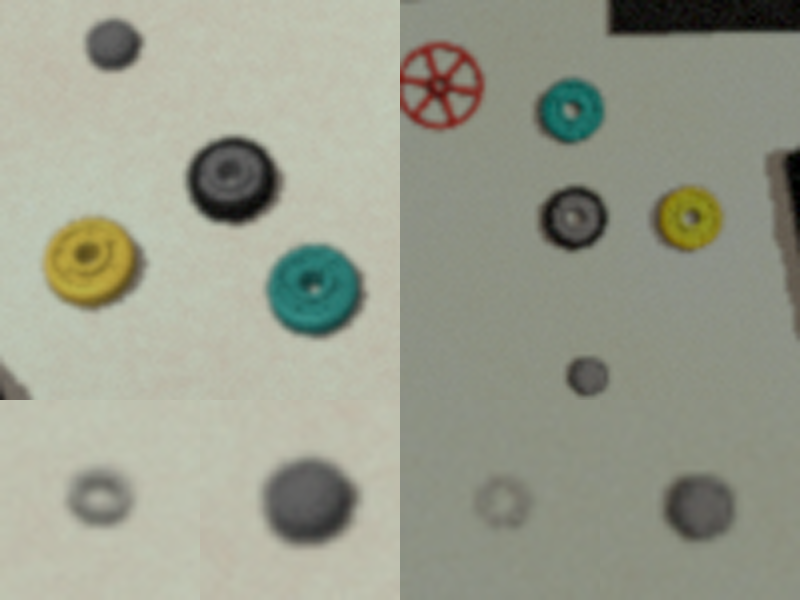

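View pics/crop1.png

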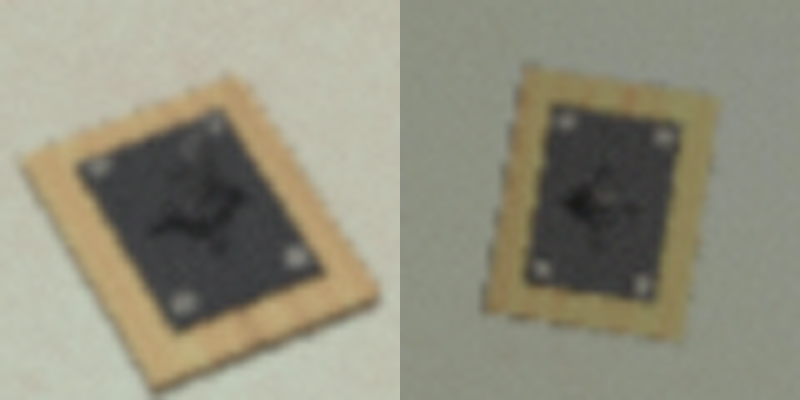

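```bash
cat >> h.py <<'E'
def render(cam,pts,S=8):
    P=np.array([px(cam,p) for p in pts]); h=cv2.convexHull(((P+0.5)*S*16).astype(np.int32))  
    m=np.zeros((400*S,640*S),np.uint8); cv2.fillConvexPoly(m,h,255,cv2.LINE_AA,4)
    return cv2.resize(m,(640,400),interpolation=cv2.INTER_AREA)/255.
def cyl(x,y,z0,z1,r):
    a=np.linspace(0,2*np.pi,48,endpoint=False)
    return [(x+r*np.cos(t),y+r*np.sin(t),z) for z in(z0,z1) for t in a]
def box(x,y,yaw,lx,ly,z1):
    c,s=np.cos(yaw),np.sin(yaw)
    return [(x+c*u-s*v,y+s*u+c*v,z) for u in(-lx/2,lx/2) for v in(-ly/2,ly/2) for z in(0,z1)]
E
cat > fit.py <<'E'
from h import *
from scipy.optimize import minimize
dims={"wheel":(0.63,-0.269,.024,.032),"spacer":(.559,.25,.010,.016),"hub_cap":(.47,-.283,.016,.019)}
for cam in("scene","top"):
    manip.get_image(cam)
    for n in("wheel","spacer","hub_cap","bracket"):
        rs=manip.masks_of(cam,n)
        best=None
        for r in rs:
            m=r["mask"].astype(float)
            g=(0.56,.034) if n=="bracket" else dims[n][:2]
            c=np.array(np.nonzero(m)[::-1]).mean(1)
            if np.linalg.norm(c-px(cam,(*g,.01)))<8: best=m;break
        if best is None: print(cam,n,"none",len(rs));continue
        m=best; cov=None
        if n=="bracket":
            f=lambda p:((render(cam,box(p[0]/100,p[1]/100,p[2]/10,.15,.12,.012),4)-m)**2).sum()
            x0=[56,3.4,0.5]
            y=min((minimize(f,[56,3.4,a],method="Nelder-Mead",options=dict(initial_simplex=[[56,3.4,a],[56.5,3.4,a],[56,3.9,a],[56,3.4,a+1]],maxiter=120)) for a in(-1.5,0,1.5)),key=lambda r:r.fun)
        else:
            d=dims[n]; x0=[d[0]*100,d[1]*100]
            f=lambda p:((render(cam,cyl(p[0]/100,p[1]/100,0,d[2],d[3]))-m)**2).sum()
            y=minimize(f,x0,method="Nelder-Mead",options=dict(initial_simplex=[x0,[x0[0]+.5,x0[1]],[x0[0],x0[1]+.5]],maxiter=60))
        print(cam,n,np.round(y.x,3),round(y.fun,1),m.sum())
E
python3 fit.py
```

```text
Traceback (most recent call last):
  File "fit.py", line 23, in <module>
    y=minimize(f,x0,method="Nelder-Mead",options=dict(initial_simplex=[x0,[x0[0]+.5,x0[1]],[x0[0],x0[1]+.5]],maxiter=60))
  File "fit.py", line 22, in <lambda>
    f=lambda p:((render(cam,cyl(p[0]/100,p[1]/100,0,d[2],d[3]))-m)**2).sum()
                 ~~~~~~^^^^^^^^^^^^^^^^^^^^^^^^^^^^^^^^^^^^^^^^
  File "h.py", line 13, in render
    P=np.array([px(cam,p) for p in pts]); h=cv2.convexHull(((P+0.5)*S*16).astype(np.int32))
                ~~^^^^^^^
  File "h.py", line 6, in px
    c=manip.camera_info(cam);T=np.array(c["extrinsics"]);K=np.array(c["camera_matrix"])
ValueError: time passes only in moves, steps and waits
```

```bash
sed -i 's/manip.camera_info(cam)/CI(cam)/; 2a\
from functools import lru_cache\
CI=lru_cache(None)(lambda c: manip.camera_info(c))' h.py; timeout 300 python3 fit.py
```

```text
scene wheel none 2
scene spacer [55.72 24.93] 1.8 76.0
scene hub_cap none 0
scene bracket [55.702  3.226 -1.493] 78.6 1464.0
top wheel [ 63.44  -26.913] 14.1 200.0
top spacer none 0
top hub_cap [ 47.611 -27.754] 12.3 62.0
top bracket [56.143  3.461 -1.716] 32.9 1101.0
```

```bash
python3 - <<'E'
from h import *
from scipy.spatial.transform import Rotation as R
s=manip.sense(); r=R.from_rotvec(s["orientation"]); print(np.round(r.as_matrix(),4),s["tcp_pos"],s["time"])
yv=r.as_matrix()[:,1]; a=np.arctan2(yv[1],yv[0]); print(a, (-np.pi/2-a)/2, "units yaw")
print("shift units",(np.array([.633,-.2695,.30])-s["tcp_pos"])/.8)
E
```

```text
[[ 0.9699  0.2433  0.    ]
 [ 0.2433 -0.9699 -0.    ]
 [ 0.      0.     -1.    ]] [ 0.13385473 -0.53346068  0.40470028] 1.4
-1.325002117545963 -0.12289710462446679 units yaw
shift units [ 0.62393158  0.32995085 -0.13087535]
```

{"method": "step_arm", "body": {"rotation": [[0, 0, -0.123], [0, 0, -0.123], [0, 0, -0.123], [0, 0, -0.123], [0, 0, -0.123], [0, 0, -0.123], [0, 0, -0.123], [0, 0, -0.123], [0, 0, -0.123], [0, 0, -0.123], [0, 0, -0.123], [0, 0, -0.123], [0, 0, -0.123]], "xyz": [[0.624, 0.33, -0.13], [0.624, 0.33, -0.13], [0.624, 0.33, -0.13], [0.624, 0.33, -0.13], [0.624, 0.33, -0.13], [0.624, 0.33, -0.13], [0.624, 0.33, -0.13], [0.624, 0.33, -0.13], [0.624, 0.33, -0.13], [0.624, 0.33, -0.13], [0.624, 0.33, -0.13], [0.624, 0.33, -0.13], [0.624, 0.33, -0.13]], "fingers": [0.5, 0.5, 0.5, 0.5, 0.5, 0.5, 0.5, 0.5, 0.5, 0.5, 0.5, 0.5, 0.5], "grip_force": 30}}

```text
time: 3.02
tcp_pos: [0.6321, -0.2705, 0.3013]
orientation: [3.141, -0.003, 0.001]
wrist_force: [0.2, 0.2, 0.0]
gripper_width: 0.0638
```

```bash
python3 - <<'E'
from h import *
s=manip.sense(); print(manip.nose_length,s["gripper_width"],s["tcp_pos"],s["orientation"],s["wrist_force"],s["joint_positions"],s["time"])
for c in("scene","top"):
    im=manip.get_image(c)[:,:,::-1]; x,y=np.round(px(c,(.633,-.27,.1))).astype(int)
    cv2.imwrite(f"pics/g_{c}.png",cv2.resize(im[max(0,y-60):y+60,x-60:x+60],(480,480)))
E
```

```text
0.1734 0.06377652525788412 [ 0.63212439 -0.2705235   0.30129468] [ 3.14132286e+00 -2.82204267e-03  5.33597567e-04] [0.22496374 0.16717695 0.02063035] [-4.72043469e-01  7.04751677e-01  1.34293416e+00 -9.57247065e-05
  1.09348224e+00  1.10059354e+00] 3.025
```

{"method": "step_arm", "body": {"rotation": [[0, 0, 0], [0, 0, 0], [0, 0, 0], [0, 0, 0], [0, 0, 0], [0, 0, 0], [0, 0, 0], [0, 0, 0], [0, 0, 0], [0, 0, 0]], "xyz": [[0, 0, -0.07], [0, 0, -0.09], [0, 0, -0.13], [0, 0, -0.156], [0, 0, -0.156], [0, 0, -0.156], [0, 0, -0.156], [0, 0, -0.156], [0, 0, -0.156], [0, 0, -0.156]], "fingers": [1, 1, 1, 1, 1, -1, -1, -1, -1, -1]}}

```text
time: 4.38
tcp_pos: [0.6336, -0.2697, 0.1778]
orientation: [3.14, -0.0, 0.004]
wrist_force: [-1.2, 0.2, 6.3]
gripper_width: 0.0629
```

```bash
python3 - <<'E'
from h import *
s=manip.sense(); print(s["gripper_width"],s["tcp_pos"],s["wrist_force"],s["time"])
o=[]
for c in("scene","top"):
    im=manip.get_image(c)[:,:,::-1]; x,y=np.round(px(c,(.633,-.27,.05))).astype(int)
    o.append(cv2.resize(im[max(0,y-50):y+50,x-50:x+50],(400,400)))
cv2.imwrite("pics/g1.png",np.hstack(o))
E
```

```text
0.06285664400187267 [ 0.63356652 -0.26972213  0.17782348] [-1.16243207  0.24827751  6.33449972] 4.375
```

View pics/g1.png

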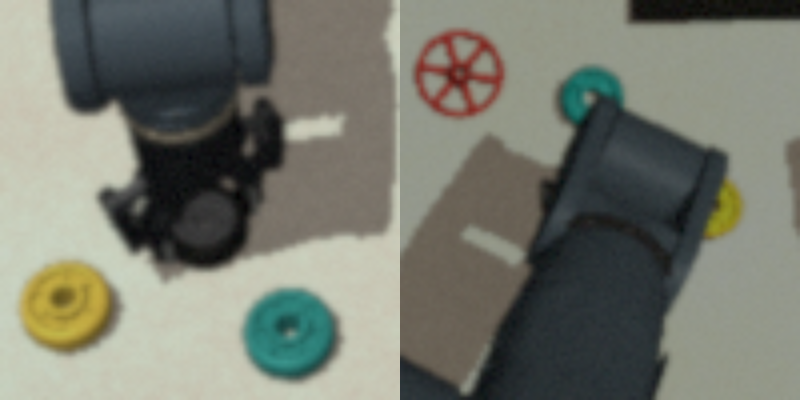

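```bash
python3 - <<'E'
from h import *
im=manip.get_image("scene")[:,:,::-1]; x,y=np.round(px("scene",(.633,-.27,.03))).astype(int)
im=cv2.resize(im[y-35:y+35,x-35:x+35],(700,560) if 0 else (600,600),interpolation=cv2.INTER_CUBIC)
im=np.clip(255*(im/255.)**.5,0,255).astype(np.uint8)
S=600/70
for P in [cyl(.633,-.27,0,0,.032)[:48],cyl(.633,-.27,0.026,0,.032)[:48],cyl(.633,-.27,0.028,0,.009)[:48]]:
    for p in P:
        u=(px("scene",p)+.5-[x-35,y-35])*S; cv2.circle(im,tuple(u.astype(int)),1,(0,0,255),-1)
cv2.imwrite("pics/g2.png",im)
E
```

```text
(no output)
```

View pics/g2.png

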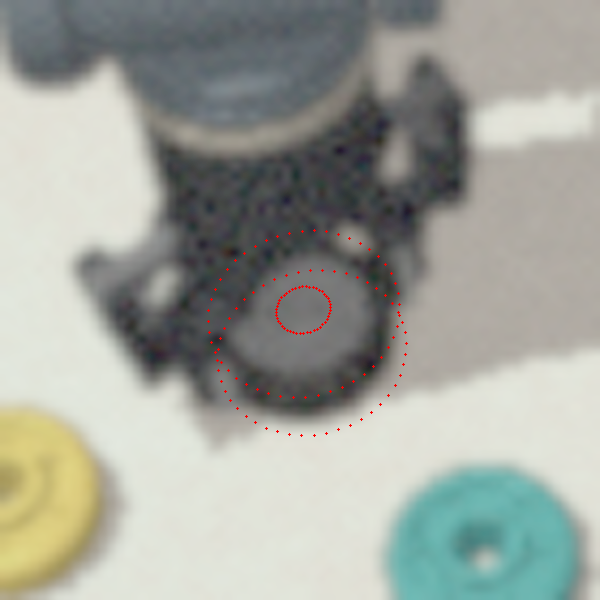

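```bash
python3 - <<'E'
from h import *
im=cv2.imread("pics/scene0.png"); x,y=np.round(px("scene",(.633,-.27,.03))).astype(int)
im=cv2.resize(im[y-35:y+35,x-35:x+35],(600,600),interpolation=cv2.INTER_CUBIC)
S=600/70
for P in [cyl(.633,-.27,0.002,0,.032)[:48],cyl(.633,-.27,0.026,0,.032)[:48],cyl(.633,-.27,0.028,0,.009)[:48]]:
    for p in P:
        u=(px("scene",p)+.5-[x-35,y-35])*S; cv2.circle(im,tuple(u.astype(int)),1,(0,0,255),-1)
cv2.imwrite("pics/g3.png",im)
E
```

```text
(no output)
```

View pics/g3.png

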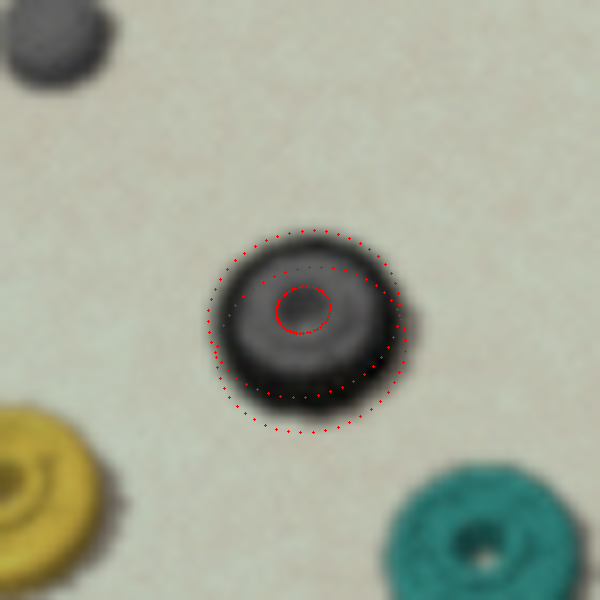

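{"method": "step_arm", "body": {"rotation": [[0, 0, 0], [0, 0, 0], [0, 0, 0.785], [0, 0, 0.785], [0, 0, 0.785], [0, 0, 0.785], [0, 0, 0.785], [0, 0, 0.785], [0, 0, 0.785], [0, 0, 0.785], [0, 0, 0.785], [0, 0, 0.785], [0, 0, 0.785], [0, 0, 0.785], [0, 0, 0.785], [0, 0, 0.785], [0, 0, 0.785], [0, 0, 0.785]], "xyz": [[0, 0, 0.002], [0, 0, 0.002], [0, 0, 0.002], [0, 0, 0.002], [0, 0, 0.002], [0, 0, 0.002], [0, 0, 0.002], [0, 0, 0.002], [0, 0, 0.002], [0, 0, 0.002], [0, 0, 0.002], [0, 0, 0.002], [0, 0, 0.002], [0, 0, 0.002], [0, 0, 0.002], [0, 0, 0.002], [0, 0, 0.002], [0, 0, 0.002]], "fingers": [1, 1, 1, 1, 1, 1, 1, 1, 1, 1, 1, 1, -1, -1, -1, -1, -1, -1], "grip_force": 40}}

```text
time: 6.78
tcp_pos: [0.6332, -0.2695, 0.178]
orientation: [2.223, 2.219, 0.0]
wrist_force: [-1.1, 0.3, 5.8]
gripper_width: 0.0622
```

```bash
python3 - <<'E'
from h import *
s=manip.sense(); print(s["gripper_width"],s["tcp_pos"],s["orientation"],s["wrist_force"],s["time"])
E
```

```text
0.06219947954356208 [ 0.63319324 -0.26954266  0.17798691] [2.22280735e+00 2.21923104e+00 3.15655542e-04] [-1.12073114  0.31591425  5.81547285] 6.775
```

{"method": "step_arm", "body": {"rotation": [[0, 0, 0], [0, 0, 0], [0, 0, 0], [0, 0, 0], [0, 0, 0], [0, 0, 0], [0, 0, 0], [0, 0, 0], [0, 0, 0], [0, 0, 0], [0, 0, 0]], "xyz": [[0, 0, 0.06], [0, 0, 0.13], [-0.092, 0.379, 0.14], [-0.092, 0.379, 0.14], [-0.092, 0.379, 0.14], [-0.092, 0.379, 0.14], [-0.092, 0.379, 0.14], [-0.092, 0.379, 0.14], [-0.092, 0.379, 0.14], [-0.092, 0.379, 0.14], [-0.092, 0.379, 0.14]], "fingers": [-1, -1, -1, -1, -1, -1, -1, -1, -1, -1, -1]}}

```text
time: 8.15
tcp_pos: [0.5597, 0.0328, 0.2893]
orientation: [-2.224, -2.219, 0.0]
wrist_force: [0.5, -0.6, -1.4]
gripper_width: 0.0623
```

```bash
python3 - <<'E'
from h import *
s=manip.sense(); print(s["gripper_width"],s["tcp_pos"],s["orientation"],s["wrist_force"],s["time"])
o=[]
for c in("scene","top"):
    im=manip.get_image(c)[:,:,::-1]; x,y=np.round(px(c,(.56,.034,.1))).astype(int)
    o.append(cv2.resize(im[max(0,y-40):y+40,x-40:x+40],(400,400),interpolation=cv2.INTER_CUBIC))
    print(c,[ (round(r["confidence"],2),np.round(w(c,r["location"]),4)) for r in manip.landmark_of(c,"wheel")[:4]])
o=np.hstack(o);cv2.imwrite("pics/g4.png",np.clip(255*(o/255.)**.6,0,255).astype(np.uint8))
E
```

```text
0.062269618689418146 [0.559651   0.03275221 0.28934282] [-2.22426640e+00 -2.21850294e+00  1.84826130e-04] [ 0.51898628 -0.58197263 -1.36075748] 8.15
scene [(0.9, array([ 0.6318, -0.3832, -0.0007])), (0.66, array([ 0.7448, -0.2665,  0.0047])), (0.52, array([0.5603, 0.0295, 0.1098]))]
top [(0.55, array([ 0.6328, -0.3873, -0.0015])), (0.5, array([ 0.7378, -0.2685,  0.0065]))]
```

View pics/g4.png

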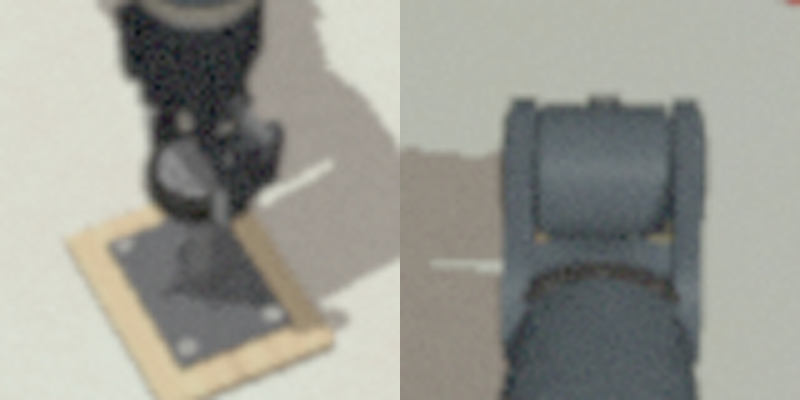

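{"method": "step_arm", "body": {"rotation": [[0, 0, 0], [0, 0, 0], [0, 0, 0], [0, 0, 0], [0, 0, 0], [0, 0, 0], [0, 0, 0]], "xyz": [[0, 0, -0.015], [0, 0, -0.025], [0, 0, -0.031], [0, 0, -0.034], [0, 0, -0.037], [0, 0, -0.04], [0, 0, -0.042]], "fingers": [-1, -1, -1, -1, -1, -1, -1]}}

```text
time: 9.22
tcp_pos: [0.5594, 0.0338, 0.2558]
orientation: [-2.223, -2.22, -0.0]
wrist_force: [-0.8, 0.5, -1.4]
gripper_width: 0.0626
```

{"method": "step_arm", "body": {"rotation": [[0, 0, 0], [0, 0, 0], [0, 0, 0], [0, 0, 0], [0, 0, 0]], "xyz": [[0, 0, -0.004], [0, 0, -0.008], [0, 0, -0.012], [0, 0, -0.016], [0, 0, -0.018]], "fingers": [-1, -1, -1, -1, -1]}}

```text
time: 9.85
tcp_pos: [0.5592, 0.034, 0.2411]
orientation: [-2.222, -2.22, 0.001]
wrist_force: [-3.6, 4.7, 2.6]
gripper_width: 0.0626
```

{"method": "step_arm", "body": {"rotation": [[0, 0, 0], [0, 0, 0], [0, 0, 0], [0, 0, 0], [0, 0, 0]], "xyz": [[-0.0008, 0.001, 0], [-0.001, 0.0012, 0], [-0.001, 0.0012, 0], [-0.001, 0.0012, -0.004], [-0.001, 0.0012, -0.008]], "fingers": [-1, -1, -1, -1, -1]}}

```text
time: 10.48
tcp_pos: [0.5586, 0.0346, 0.2348]
orientation: [2.223, 2.22, -0.0]
wrist_force: [-0.6, 0.4, -2.3]
gripper_width: 0.062
```

{"method": "step_arm", "body": {"rotation": [[0, 0, 0], [0, 0, 0], [0, 0, 0], [0, 0, 0], [0, 0, 0], [0, 0, 0], [0, 0, 0]], "xyz": [[0, 0, -0.006], [0, 0, -0.012], [0, 0, -0.018], [0, 0, -0.022], [0, 0, -0.025], [0, 0, -0.027], [0, 0, -0.028]], "fingers": [-1, -1, -1, -1, -1, -1, -1]}}

```text
time: 11.35
tcp_pos: [0.5587, 0.0347, 0.2127]
orientation: [2.223, 2.22, 0.0]
wrist_force: [-0.5, -0.0, -2.1]
gripper_width: 0.0621
```

{"method": "step_arm", "body": {"rotation": [[0, 0, 0], [0, 0, 0], [0, 0, 0], [0, 0, 0]], "xyz": [[0, 0, -0.001], [0, 0, -0.002], [0, 0, -0.003], [0, 0, -0.003]], "fingers": [-1, -1, -1, -1]}}

```text
time: 11.85
tcp_pos: [0.5587, 0.0347, 0.2118]
orientation: [2.222, 2.22, 0.0]
wrist_force: [-7.7, -0.8, 19.2]
gripper_width: 0.0625
```

{"method": "step_arm", "body": {"rotation": [[0, 0, 0], [0, 0, 0], [0, 0, 0], [0, 0, 0]], "xyz": [[0, 0, 0.002], [0.0015, 0, 0.0025], [0.0015, 0, 0.0025], [0.0015, 0, 0.0025]], "fingers": [-1, -1, -1, -1]}}

```text
time: 12.35
tcp_pos: [0.5595, 0.0348, 0.212]
orientation: [-2.222, -2.22, 0.002]
wrist_force: [-4.5, 1.9, 2.5]
gripper_width: 0.0623
```

{"method": "step_arm", "body": {"rotation": [[0, 0, 0], [0, 0, 0], [0, 0, 0], [0, 0, 0]], "xyz": [[-0.003, 0, 0], [-0.003, 0, 0], [-0.003, 0, 0], [-0.003, 0, 0]], "fingers": [-1, -1, -1, -1]}}

```text
time: 12.85
tcp_pos: [0.5576, 0.0347, 0.2123]
orientation: [2.222, 2.22, 0.0]
wrist_force: [0.4, 0.2, -2.1]
gripper_width: 0.0626
```

{"method": "step_arm", "body": {"rotation": [[0, 0, 0], [0, 0, 0], [0, 0, 0], [0, 0, 0]], "xyz": [[0.0015, 0.0015, 0], [0.0015, 0.0015, 0], [0.0015, 0.0015, 0], [0.0015, 0.0015, 0]], "fingers": [-1, -1, -1, -1]}}

```text
time: 13.35
tcp_pos: [0.5586, 0.0359, 0.2123]
orientation: [-2.223, -2.22, 0.0]
wrist_force: [-0.2, -0.2, -1.0]
gripper_width: 0.0626
```

{"method": "step_arm", "body": {"rotation": [[0, 0, 0], [0, 0, 0], [0, 0, 0], [0, 0, 0]], "xyz": [[0, -0.003, 0], [0, -0.003, 0], [0, -0.003, 0], [0, -0.003, 0]], "fingers": [-1, -1, -1, -1]}}

```text
time: 13.85
tcp_pos: [0.5586, 0.034, 0.2123]
orientation: [-2.222, -2.219, -0.001]
wrist_force: [0.6, 6.7, -1.6]
gripper_width: 0.0626
```

{"method": "step_arm", "body": {"rotation": [[0, 0, 0], [0, 0, 0], [0, 0, 0], [0, 0, 0], [0, 0, 0], [0, 0, 0], [0, 0, 0], [0, 0, 0], [0, 0, 0], [0, 0, 0], [0, 0, 0], [0, 0, 0], [0, 0, 0]], "xyz": [[-0.0005, 0.002, -0.001], [-0.0005, 0.002, -0.001], [-0.0005, 0.002, -0.001], [-0.0005, 0.002, -0.001], [-0.0005, 0.002, 0.04], [-0.0005, 0.002, 0.11], [-0.0005, 0.002, 0.11], [-0.001, 0.27, 0.11], [-0.001, 0.27, 0.11], [-0.001, 0.27, 0.11], [-0.001, 0.27, 0.11], [-0.001, 0.27, 0.06], [-0.001, 0.27, 0.06]], "fingers": [-1, 1, 1, 1, 1, 1, 1, 1, 1, 1, 1, 1, 1]}}

```text
time: 15.48
tcp_pos: [0.5568, 0.2494, 0.2571]
orientation: [-2.22, -2.219, 0.009]
wrist_force: [0.1, 0.5, -0.1]
gripper_width: 0.0854
```

```bash
python3 - <<'E'
from h import *
s=manip.sense(); print(s["gripper_width"],s["tcp_pos"],s["orientation"],s["wrist_force"],s["time"],s["joint_positions"])
o=[]
for c in("scene","top"):
    im=manip.get_image(c)[:,:,::-1]; x,y=np.round(px(c,(.56,.1,.03))).astype(int)
    o.append(cv2.resize(im[max(0,y-50):y+50,x-50:x+50],(400,400),interpolation=cv2.INTER_CUBIC))
    print(c,[ (round(r["confidence"],2),np.round(w(c,r["location"]),4)) for r in manip.landmark_of(c,"wheel")[:4]])
    print(c,[ (round(r["confidence"],2),np.round(w(c,r["location"]),4)) for r in manip.landmark_of(c,"spacer")[:4]])
    print(c,[ (round(r["confidence"],2),np.round(w(c,r["location"]),4)) for r in manip.landmark_of(c,"axle_tip")[:4]])
o=np.hstack(o);cv2.imwrite("pics/g5.png",np.clip(255*(o/255.)**.6,0,255).astype(np.uint8))
E
```

```text
0.08539213731388515 [0.55677396 0.24936999 0.25710889] [-2.22009219 -2.21896407  0.00912297] [ 0.06230274  0.47107005 -0.05314258] 15.475 [ 3.44803907e-01  6.35964673e-01  1.59967324e+00 -5.31633659e-05
  9.12360760e-01  3.45344840e-01]
scene [(0.73, array([ 0.7443, -0.2681,  0.0025])), (0.72, array([ 6.283e-01, -3.801e-01, -3.000e-04])), (0.51, array([0.5592, 0.0336, 0.0328]))]
scene [(0.51, array([0.5579, 0.2471, 0.0006]))]
scene [(0.59, array([0.5614, 0.034 , 0.0796]))]
top [(0.72, array([ 0.7374, -0.2679,  0.0027])), (0.7, array([0.5578, 0.0277, 0.0353])), (0.57, array([ 0.6339, -0.3852, -0.0052]))]
top []
top [(0.85, array([0.5611, 0.0317, 0.0844])), (0.21, array([0.5646, 0.4429, 0.001 ])), (0.2, array([ 0.3527, -0.4988,  0.001 ]))]
```

View pics/g5.png

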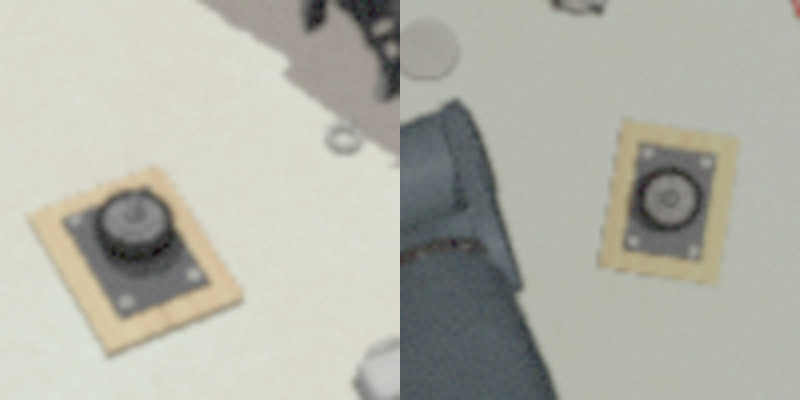

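{"method": "step_arm", "body": {"rotation": [[0, 0, 0], [0, 0, 0], [0, 0, 0], [0, 0, 0], [0, 0, 0], [0, 0, 0], [0, 0, 0], [0, 0, 0], [0, 0, 0], [0, 0, 0], [0, 0, 0], [0, 0, 0]], "xyz": [[0, 0, -0.05], [0, 0, -0.09], [0, 0, -0.106], [0, 0, -0.106], [0, 0, -0.106], [0, 0, -0.106], [0, 0, -0.106], [0, 0, -0.106], [0, 0, -0.106], [0, 0, -0.106], [0, 0, -0.106], [0, 0, -0.106]], "fingers": [1, 1, 1, 0.5, 0, -1, -1, -1, -1, -1, -1, -1], "grip_force": 25}}

```text
time: 17.38
tcp_pos: [0.5582, 0.2496, 0.1768]
orientation: [2.222, 2.22, 0.003]
wrist_force: [-1.5, -0.5, 6.2]
gripper_width: 0.0304
```

{"method": "step_arm", "body": {"rotation": [[0, 0, 0], [0, 0, 0], [0, 0, 0.785], [0, 0, 0.785], [0, 0, 0.785], [0, 0, 0.785], [0, 0, 0.785], [0, 0, 0.785], [0, 0, 0.785], [0, 0, 0.785], [0, 0, 0.785], [0, 0, 0.785], [0, 0, 0.785], [0, 0, 0.785], [0, 0, 0.785], [0, 0, 0.785], [0, 0, 0.785]], "xyz": [[0, 0, 0], [0, 0, 0], [0, 0, 0], [0, 0, 0], [0, 0, 0], [0, 0, 0], [0, 0, 0], [0, 0, 0], [0, 0, 0], [0, 0, 0], [0, 0, 0], [0, 0, 0], [0, 0, 0], [0, 0, 0], [0, 0, 0], [0, 0, 0], [0, 0, 0]], "fingers": [0.3, 0.3, 0.3, 0.3, 0.3, 0.3, 0.3, 0.3, 0.3, 0.3, 0.3, -1, -1, -1, -1, -1, -1], "grip_force": 30}}

```text
time: 19.5
tcp_pos: [0.5579, 0.2495, 0.1757]
orientation: [0.003, 3.141, 0.0]
wrist_force: [-1.5, -0.3, 5.3]
gripper_width: 0.0301
```

```bash
python3 - <<'E'
from h import *
o=[]
im=manip.get_image("scene")[:,:,::-1]; x,y=np.round(px("scene",(.558,.25,.03))).astype(int)
o=cv2.resize(im[y-30:y+30,x-30:x+30],(480,480),interpolation=cv2.INTER_CUBIC)
cv2.imwrite("pics/g6.png",np.clip(255*(o/255.)**.6,0,255).astype(np.uint8))
print(manip.sense()["joint_positions"])
E
```

```text
[ 3.44403946e-01  7.60952816e-01  1.61716405e+00  1.11333119e-06
  7.63382723e-01 -1.22436881e+00]
```

View pics/g6.png

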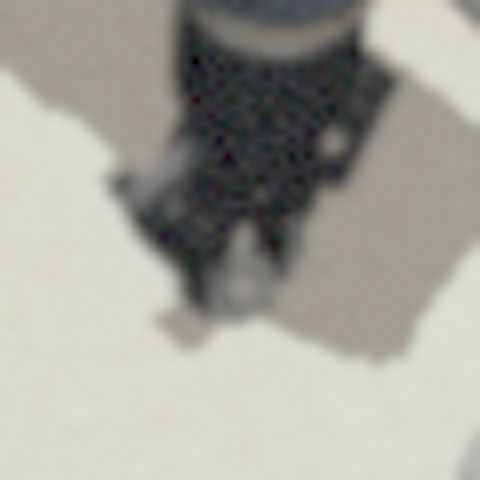

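{"method": "step_arm", "body": {"rotation": [[0, 0, 0], [0, 0, 0], [0, 0, 0], [0, 0, 0], [0, 0, 0], [0, 0, 0], [0, 0, 0], [0, 0, 0], [0, 0, 0]], "xyz": [[0, 0, 0.06], [0, 0, 0.125], [0.0005, -0.268, 0.125], [0.0005, -0.268, 0.125], [0.0005, -0.268, 0.125], [0.0005, -0.268, 0.125], [0.0005, -0.268, 0.125], [0.0005, -0.268, 0.125], [0.0005, -0.268, 0.115]], "fingers": [-1, -1, -1, -1, -1, -1, -1, -1, -1]}}

```text
time: 20.68
tcp_pos: [0.5584, 0.0362, 0.2675]
orientation: [0.001, 3.141, 0.0]
wrist_force: [-0.3, 0.2, -0.8]
gripper_width: 0.0302
```

{"method": "step_arm", "body": {"rotation": [[0, 0, 0], [0, 0, 0], [0, 0, 0], [0, 0, 0], [0, 0, 0], [0, 0, 0]], "xyz": [[0, 0, -0.005], [0, 0, -0.01], [0, 0, -0.015], [0, 0, -0.019], [0, 0, -0.022], [0, 0, -0.022]], "fingers": [-1, -1, -1, -1, -1, -1]}}

```text
time: 21.42
tcp_pos: [0.5582, 0.0351, 0.2497]
orientation: [-0.003, -3.141, -0.0]
wrist_force: [0.0, 0.1, -0.6]
gripper_width: 0.0301
```

{"method": "step_arm", "body": {"rotation": [[0, 0, 0], [0, 0, 0], [0, 0, 0], [0, 0, 0], [0, 0, 0], [0, 0, 0]], "xyz": [[0, 0, -0.004], [0, 0, -0.007], [0, 0, -0.01], [0, 0, -0.013], [0, 0, -0.015], [0, 0, -0.0155]], "fingers": [-1, -1, -1, -1, -1, -1]}}

```text
time: 22.18
tcp_pos: [0.5583, 0.0351, 0.2377]
orientation: [0.003, 3.141, -0.0]
wrist_force: [-1.4, 1.6, 4.8]
gripper_width: 0.0299
```

{"method": "step_arm", "body": {"rotation": [[0, 0, 0], [0, 0, 0], [0, 0, 0], [0, 0, 0], [0, 0, 0], [0, 0, 0], [0, 0, 0], [0, 0, 0], [0, 0, 0]], "xyz": [[0, 0, 0], [0, 0, 0], [0, 0, 0], [0, 0, 0.04], [0, 0, 0.08], [-0.05, -0.2, 0.08], [-0.05, -0.2, 0.08], [-0.05, -0.2, 0.08], [-0.05, -0.2, 0.08]], "fingers": [0.5, 0.5, 0.5, 0.5, 0.5, 0.5, 0.5, 0.5, 0.5]}}

```text
time: 23.3
tcp_pos: [0.5177, -0.127, 0.3016]
orientation: [0.008, 3.141, -0.0]
wrist_force: [0.2, 0.4, 0.3]
gripper_width: 0.064
```

```bash
python3 - <<'E'
from h import *
s=manip.sense(); print(s["gripper_width"],s["tcp_pos"],s["orientation"],s["wrist_force"],s["time"],s["joint_positions"])
o=[];q=[]
for c in("scene","top"):
    im=manip.get_image(c)[:,:,::-1]; 
    x,y=np.round(px(c,(.56,.035,.03))).astype(int)
    o.append(cv2.resize(im[y-30:y+30,x-30:x+30],(400,400),interpolation=cv2.INTER_CUBIC))
    x,y=np.round(px(c,(.473,-.28,.01))).astype(int)
    z=cv2.resize(im[y-12:y+12,x-12:x+12],(384,384),interpolation=cv2.INTER_CUBIC)
    for P in (cyl(.473,-.28,0,0,.019)[:48],cyl(.473,-.28,0.016,0,.019)[:48]):
      for p in P: 
        u=(px(c,p)+.5-[x-12,y-12])*16; cv2.circle(z,tuple(u.astype(int)),1,(0,0,255),-1)
    q.append(cv2.copyMakeBorder(z,0,0,8,8,0))
    for n in("spacer","hub_cap"): 
      for k in range(2):print(c,n,[ (round(r["confidence"],2),np.round(w(c,r["location"]),4)) for r in manip.landmark_of(c,n)[:3]])
cv2.imwrite("pics/g7.png",np.hstack(o)); cv2.imwrite("pics/g8.png",np.hstack(q))
E
```

```text
0.06397145544985752 [ 0.51769011 -0.1270085   0.30157825] [ 8.13562107e-03  3.14144432e+00 -3.43847484e-04] [0.23955617 0.40825231 0.32829916] 23.3 [-3.27903057e-01  4.52748626e-01  1.78822441e+00 -2.08517871e-04
  9.00419106e-01 -1.89339032e+00]
scene spacer [(0.49, array([0.5619, 0.0317, 0.0652]))]
scene spacer [(0.49, array([0.5619, 0.0317, 0.0652]))]
scene hub_cap [(0.65, array([ 0.4694, -0.2805,  0.0016])), (0.65, array([7.759e-01, 1.176e-01, 5.000e-04]))]
scene hub_cap [(0.65, array([ 0.4694, -0.2805,  0.0016])), (0.65, array([7.759e-01, 1.176e-01, 5.000e-04]))]
top spacer [(0.45, array([0.5638, 0.441 , 0.0031])), (0.42, array([0.5578, 0.0335, 0.061 ]))]
top spacer [(0.45, array([0.5638, 0.441 , 0.0031])), (0.42, array([0.5578, 0.0335, 0.061 ]))]
top hub_cap [(0.5, array([ 0.4713, -0.2776, -0.0022])), (0.25, array([0.7822, 0.116 , 0.002 ]))]
top hub_cap [(0.5, array([ 0.4713, -0.2776, -0.0022])), (0.25, array([0.7822, 0.116 , 0.002 ]))]
```

View pics/g7.png

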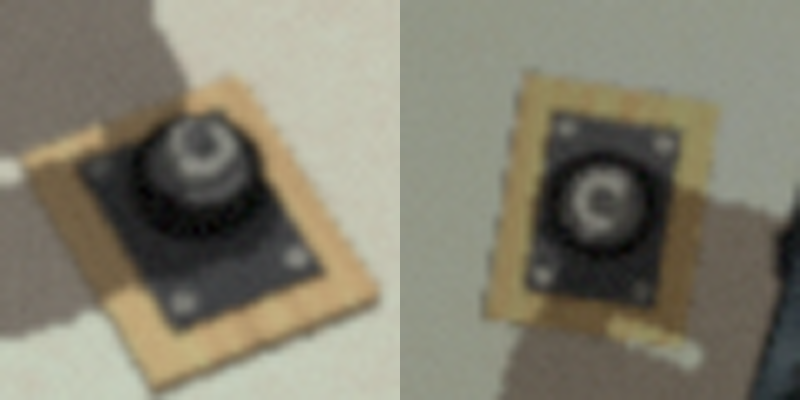

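View pics/g8.png

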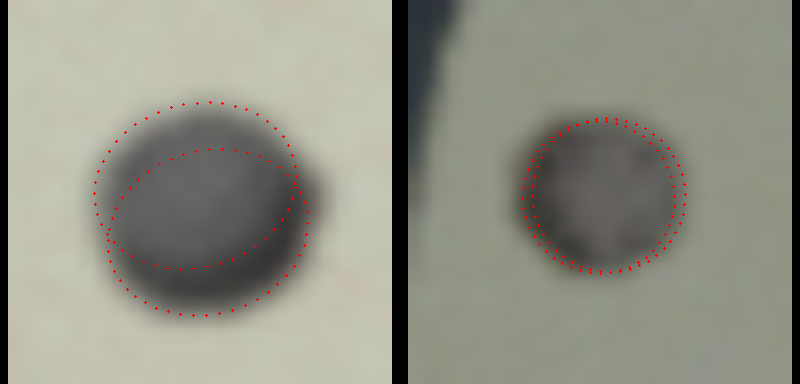

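{"method": "step_arm", "body": {"rotation": [[0, 0, 0], [0, 0, 0], [0, 0, 0], [0, 0, 0], [0, 0, 0], [0, 0, 0], [0, 0, 0], [0, 0, 0], [0, 0, 0], [0, 0, 0], [0, 0, 0], [0, 0, 0], [0, 0, 0], [0, 0, 0]], "xyz": [[-0.058, -0.194, -0.06], [-0.058, -0.194, -0.06], [-0.058, -0.194, -0.06], [-0.058, -0.194, -0.06], [-0.058, -0.194, -0.08], [-0.058, -0.194, -0.12], [-0.058, -0.194, -0.15], [-0.058, -0.194, -0.1575], [-0.058, -0.194, -0.1575], [-0.058, -0.194, -0.1575], [-0.058, -0.194, -0.1575], [-0.058, -0.194, -0.1575], [-0.058, -0.194, -0.1575], [-0.058, -0.194, -0.1575]], "fingers": [0.5, 0.5, 0.5, 0.5, 0.5, 0.5, 0.5, 0.5, 0.5, 0, -1, -1, -1, -1], "grip_force": 25}}

```text
time: 25.55
tcp_pos: [0.4721, -0.2802, 0.1765]
orientation: [0.003, 3.14, -0.001]
wrist_force: [-0.4, 2.2, 4.3]
gripper_width: 0.0372
```

{"method": "step_arm", "body": {"rotation": [[0, 0, 0], [0, 0, 0], [0, 0, -0.785], [0, 0, -0.785], [0, 0, -0.785], [0, 0, -0.785], [0, 0, -0.785], [0, 0, -0.785], [0, 0, -0.785], [0, 0, -0.785], [0, 0, -0.785], [0, 0, -0.785], [0, 0, -0.785], [0, 0, -0.785], [0, 0, -0.785], [0, 0, -0.785], [0, 0, -0.785]], "xyz": [[0, 0, 0], [0, 0, 0], [0, 0, 0], [0, 0, 0], [0, 0, 0], [0, 0, 0], [0, 0, 0], [0, 0, 0], [0, 0, 0], [0, 0, 0], [0, 0, 0], [0, 0, 0], [0, 0, 0], [0, 0, 0], [0, 0, 0], [0, 0, 0], [0, 0, 0]], "fingers": [0.3, 0.3, 0.3, 0.3, 0.3, 0.3, 0.3, 0.3, 0.3, 0.3, 0.3, -1, -1, -1, -1, -1, -1], "grip_force": 60}}

```text
time: 27.68
tcp_pos: [0.4719, -0.2801, 0.176]
orientation: [2.22, 2.222, -0.0]
wrist_force: [-1.7, 1.0, 6.5]
gripper_width: 0.0359
```

```bash
python3 - <<'E'
from h import *
s=manip.sense();print(s["tcp_pos"],s["joint_positions"],s["gripper_width"])
im=manip.get_image("scene")[:,:,::-1]; x,y=np.round(px("scene",(.472,-.28,.03))).astype(int)
o=cv2.resize(im[y-30:y+30,x-30:x+30],(480,480),interpolation=cv2.INTER_CUBIC)
cv2.imwrite("pics/g9.png",np.clip(255*(o/255.)**.6,0,255).astype(np.uint8))
E
```

```text
[ 0.47187666 -0.28014824  0.17595917] [-6.20596229e-01  6.83589616e-01  1.79058529e+00 -6.46614721e-05
  6.67246727e-01 -6.21549495e-01] 0.03589710664649489
```

View pics/g9.png

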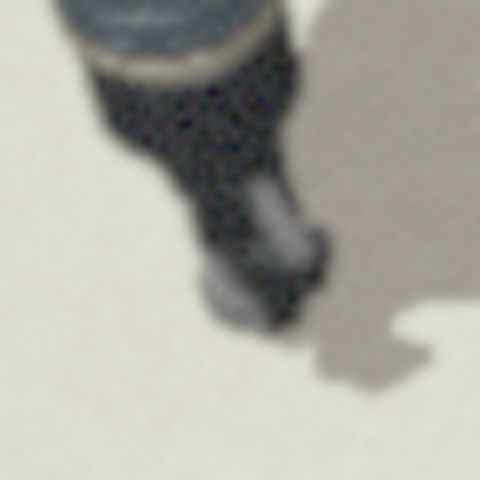

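{"method": "step_arm", "body": {"rotation": [[0, 0, 0], [0, 0, 0], [0, 0, 0], [0, 0, 0], [0, 0, 0], [0, 0, 0], [0, 0, 0], [0, 0, 0], [0, 0, 0], [0, 0, 0], [0, 0, 0]], "xyz": [[0, 0, 0.06], [0, 0, 0.13], [0.108, 0.394, 0.13], [0.108, 0.394, 0.13], [0.108, 0.394, 0.13], [0.108, 0.394, 0.13], [0.108, 0.394, 0.13], [0.108, 0.394, 0.13], [0.108, 0.394, 0.13], [0.108, 0.394, 0.12], [0.108, 0.394, 0.12]], "fingers": [-1, -1, -1, -1, -1, -1, -1, -1, -1, -1, -1]}}

```text
time: 29.1
tcp_pos: [0.5579, 0.0338, 0.2707]
orientation: [-2.223, -2.218, 0.002]
wrist_force: [-0.4, 0.4, 0.4]
gripper_width: 0.0359
```

```bash
python3 - <<'E'
from h import *
s=manip.sense();print(s["tcp_pos"],s["gripper_width"],s["time"])
im=manip.get_image("scene")[:,:,::-1]; x,y=np.round(px("scene",(.558,.035,.08))).astype(int)
o=cv2.resize(im[y-25:y+25,x-25:x+25],(600,600),interpolation=cv2.INTER_CUBIC)
cv2.imwrite("pics/g10.png",np.clip(255*(o/255.)**.6,0,255).astype(np.uint8))
E
```

```text
[0.55787397 0.03378256 0.27066393] 0.03594634357840465 29.1
```

View pics/g10.png

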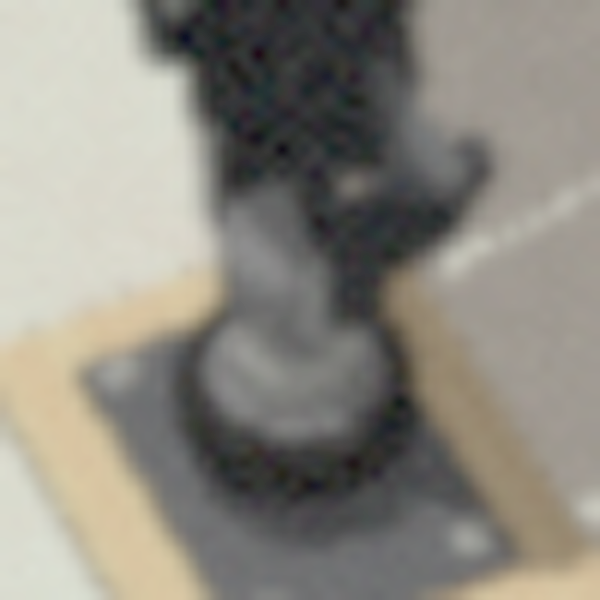

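{"method": "step_arm", "body": {"rotation": [[0, 0, 0], [0, 0, 0], [0, 0, 0], [0, 0, 0], [0, 0, 0], [0, 0, 0]], "xyz": [[0, 0, -0.004], [0, 0, -0.008], [0, 0, -0.012], [0, 0, -0.016], [0, 0, -0.018], [0, 0, -0.019]], "fingers": [-1, -1, -1, -1, -1, -1]}}

```text
time: 29.9
tcp_pos: [0.5583, 0.0351, 0.2564]
orientation: [2.222, 2.22, 0.0]
wrist_force: [-0.0, -0.4, 2.0]
gripper_width: 0.036
```

{"method": "step_arm", "body": {"rotation": [[0, 0, 0], [0, 0, 0], [0, 0, 0]], "xyz": [[0, 0, -0.001], [0, 0, -0.0015], [0, 0, -0.002]], "fingers": [-1, -1, -1]}}

```text
time: 30.28
tcp_pos: [0.5584, 0.0351, 0.2551]
orientation: [2.222, 2.22, 0.001]
wrist_force: [-0.2, -0.7, 6.8]
gripper_width: 0.0357
```

{"method": "step_arm", "body": {"rotation": [[0, 0, 0], [0, 0, 0], [0, 0, 0], [0, 0, 0], [0, 0, 0]], "xyz": [[0, 0, -0.001], [0, 0, -0.002], [0, 0, -0.003], [0, 0, -0.004], [0, 0, -0.005]], "fingers": [-1, -1, -1, -1, -1]}}

```text
time: 30.9
tcp_pos: [0.5581, 0.0351, 0.2502]
orientation: [-2.222, -2.22, 0.001]
wrist_force: [1.1, -0.3, -3.1]
gripper_width: 0.0356
```

{"method": "step_arm", "body": {"rotation": [[0, 0, 0], [0, 0, 0], [0, 0, 0], [0, 0, 0], [0, 0, 0], [0, 0, 0]], "xyz": [[0, 0, -0.001], [0, 0, -0.002], [0, 0, -0.003], [0, 0, -0.004], [0, 0, -0.005], [0, 0, -0.005]], "fingers": [-1, -1, -1, -1, -1, -1]}}

```text
time: 31.65
tcp_pos: [0.5584, 0.0352, 0.2479]
orientation: [2.222, 2.22, 0.001]
wrist_force: [-4.9, 0.2, 13.4]
gripper_width: 0.0358
```

{"method": "step_arm", "body": {"rotation": [[0, 0, 0], [0, 0, 0], [0, 0, 0], [0, 0, 0], [0, 0, 0]], "xyz": [[0, 0, -0.0003], [0, 0, -0.0003], [0, 0, -0.0003], [0, 0, -0.0003], [0, 0, -0.0003]], "fingers": [-1, -1, -1, -1, -1]}}

```text
time: 32.28
tcp_pos: [0.5584, 0.0351, 0.2478]
orientation: [2.222, 2.22, 0.001]
wrist_force: [-6.0, 0.6, 16.4]
gripper_width: 0.0356
```

```bash
python3 - <<'E'
from h import *
s=manip.sense();print(s["tcp_pos"],s["gripper_width"],s["wrist_force"],s["time"])
im=manip.get_image("scene")[:,:,::-1]; x,y=np.round(px("scene",(.558,.035,.08))).astype(int)
o=cv2.resize(im[y-25:y+25,x-25:x+25],(600,600),interpolation=cv2.INTER_CUBIC)
cv2.imwrite("pics/g11.png",np.clip(255*(o/255.)**.6,0,255).astype(np.uint8))
for n in("hub_cap","wheel","spacer"):print(n,[ (round(r["confidence"],2),np.round(w("scene",r["location"]),4)) for r in manip.landmark_of("scene",n)[:4]])
E
```

```text
[0.55839376 0.03513802 0.24781552] 0.03562542280013613 [-5.99926034  0.63263509 16.40846292] 32.275
hub_cap [(0.44, array([0.5566, 0.0339, 0.0748]))]
wheel [(0.87, array([ 0.7452, -0.2678,  0.0035])), (0.73, array([0.5575, 0.0324, 0.0319])), (0.69, array([ 0.6311, -0.3823, -0.0009])), (0.43, array([0.5555, 0.0334, 0.0361]))]
spacer []
```

View pics/g11.png

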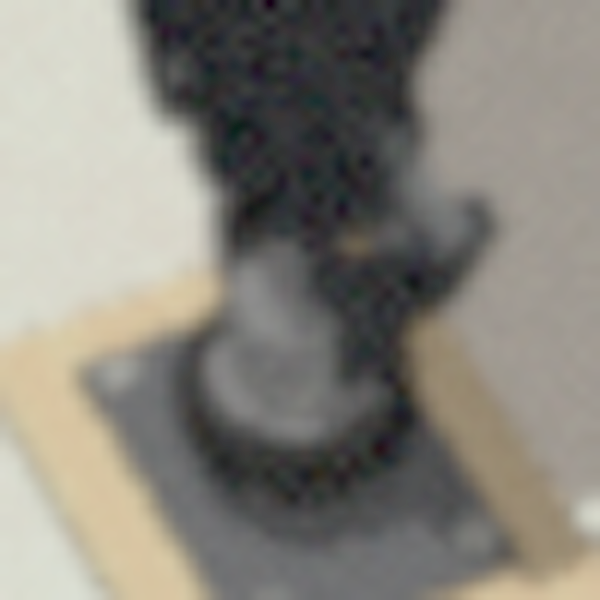

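```bash
python3 -c "
from plant import manip
print(manip.finish_job())"
```

```text
the job is handed in; nothing more can be done
None
```

The wheel, spacer collar and hub cap are all on the axle, and I handed the job in at about 32 s with the gripper still pressing down on the cap. No verdict is reported.

- **Wheel:** I took the black and grey wheel, not the turquoise or yellow ones. It touched the axle once on the way down and needed a shift of about 1 mm. It then stopped on the shoulder at the expected height.
- **Collar:** It stopped on the wheel's hub at the expected height, and the camera pictures showed it on the axle.
- **Cap:** The upward force rose to about 7 N, then dropped to about -3 N (the click). I kept pressing until the cap stopped within 0.1 mm of the height expected for sitting flat on the collar.

**Last checks:** The upward force was 16 N and the grip was set to 60 N. The gripper held a steady width of 35.6 mm. The camera estimate put the cap's underside about 75 mm above the shelf, against the expected 72 mm; that is within its roughly 4 mm accuracy.

**Less certain:**
- There was a sideways force of about 6 N on the wrist while pressing.
- The collar could not be seen in the final picture because the gripper hid it.
- I did not take a final picture of the other things on the shelf. I planned the moves to stay clear of them, and no unexpected contact showed in the force readings.

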